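# Tuck a flashing strip under a lapped slate and hold it down

### The job

On the roof test board, tuck the metal flashing strip under the lap: take it by its upstand, lay its flat leaf on the lower slates in front of the upper slate and slide the leaf's free edge under that slate until it is fully home against the batten inside, centred and square, without lifting the slate. Finish while holding it there, ready to be nailed by a colleague: when your program ends you still grip the strip and keep it pressed firmly down (about 10 N), flat on the lower slates, and do not let go. Leave the caliper, the trowel and the tin on the bench where they are.

Things in the scene. Friction and masses are not known exactly. Their poses are not given: they have to be found in the camera images.
- flashing: Loose L-shaped strip of bare aluminium, 140 mm long (own y), 0.1 to 0.2 kg, starts leaf down on the bench. Upright hollow upstand 9 mm thick (x -4.5 to +4.5 mm), 50 mm high: grip it here from above. Origin: underside, beneath the middle of the upstand; z up, +x toward the free edge of the flat leaf (3 mm thick, ends 60 mm from the origin).
- flashing_edge (a point): Middle of the flashing leaf's free edge, on the underside: 60 mm along the strip's own +x from its origin.
- roof_board: Roof test board, fixed, 176 mm (x) by 206 mm (y). Origin on the bench under its centre, z up, +x up the roof, away from the robot (turned up to 0.18 rad). Flat lower slates, top 26 mm above the origin, from x = -85 to +30 mm. With the strip fully home against the wooden batten (square face at x = +30 mm) the strip's origin is at x = -30, y = 0, z = 26 mm of the board.
- lower_slates: The two grey lower slates, butted side by side and fixed flat on the roof board, together 115 mm (x) by 198 mm (y), 5 mm thick. Origin on the board's centre line at their underside, 21 mm above the bench; their top is 5 mm higher.
- lap_mouth (a point): Middle of the mouth of the gap under the upper slate: on top of the lower slates, straight below the slate's tail edge; board x = 0, y = 0, z = 26 mm. The gap is 7 mm high, 30 mm deep (to the batten) and 178 mm wide, between two black packers under the ends of the tail.
- slate_tail (a point): Middle of the upper slate's tail (near) edge, on its top, 38 mm above the bench, board x = 0. The grey upper slate is 200 mm wide (board y), 5 mm thick and runs back to x = +80 mm over the batten.
- slate_hinge (a joint): Lift of the upper slate about its two nails at the head, 75 mm behind the tail edge, in rad: 0 lying down, as it starts, growing as the tail is lifted (0.05 rad is about 4 mm at the tail). It is held down only by its own weight (0.22 kg) and a weak spring.
- caliper: Bystander: steel vernier caliper lying on the bench, 220 mm long, pointing away from the robot, right of the strip.
- trowel: Bystander: pointing trowel with wooden handle, 255 mm long, left of the roof board.
- sample_tin: Bystander: round lidded aluminium tin, 59 mm across, 38 mm high, behind the place where the strip starts.
- moisture_balance: Fixed furniture to keep the arm clear of: white moisture balance with a tall round hood, 331 mm high, 265 mm (x) by 215 mm (y), behind the work between strip and board. Origin on the bench under its centre; the hood, 140 mm wide, spans 42 mm nearer to 97 mm farther than the origin.

How it is judged:
On the way:
1. the strip lies on the lower slates with its free edge just under the upper slate's tail (x of flashing_edge in the frame of roof_board between 0.003 and 0.022 m and z of flashing_edge in the frame of roof_board between 0.022 and 0.0315 m), for 0.05 s.
At the end, for the whole second after the job is handed in: Free edge 24 to 33 mm under the upper slate, within 12 mm of the middle and 0.08 rad of square; strip flat on the lower slates (within 2.5 mm, tilt under 0.04 rad), pressed on them with over 4 N, fingers still holding it (over 2 N), at rest; slate lift under 0.02 rad (x of flashing_edge in the frame of roof_board between 0.024 and 0.033 m and y of flashing_edge in the frame of roof_board between -0.012 and 0.012 m and angle between the x axis of flashing and the x axis of roof_board, either way round below 0.08 rad and z of each of flashing_edge, flashing in the frame of roof_board below 0.0285 m and angle between flashing's own z axis and vertical below 0.04 rad and value of joint slate_hinge below 0.02 rad and contact force between flashing and lower_slates above 4 N and contact force between the fingers and flashing above 2 N and linear speed of flashing below 0.02 m/s); the arm keeps its last pose, push and grip.
It fails at once if the upper slate is lifted by more than 0.06 rad (4.5 mm at its tail) (value of joint slate_hinge above 0.06 rad).
It fails at once if a bystander (caliper, trowel, tin) is moved by more than 3 cm (distance of any of caliper, trowel, sample_tin from where it was at the start of the episode above 0.03 m).
It also fails if it takes over 45 s, if anything falls off the work surface, if the arm or the gripper's body presses on something with over 40 N, if the wrist force passes 120 N, or if a joint passes its speed limit or range.

### The arm

A 7-joint arm with a two-finger parallel gripper is mounted at the origin on a cart in front of the work surface, level with it; the furniture and walls round the work are solid. World frame = base frame: x ahead of the robot, y to its left, z up, the work surface at z = 0. Lengths are in m, angles in rad, forces in N, time in s.
With the tool pointing down it reaches from about 0.425 to 0.925 m from the base axis. Payload 6.8 kg.
Tool frame: the origin (TCP) lies on the centre line of the jaws, within the pads' length; the fingertips stand 14 mm ahead of it and the grasp point (between the pads) lies 5 mm behind it (r.tips_ahead is the distance from the TCP to the fingertips, in m); z points along the fingers, y is the line along which they close (so a half turn about z gives the same grasp; the last joint's range is limited). The gripper opens to 85 mm and grips with 20 to 120 N. Pads are 22 mm wide; open, the fingers measure 114 mm over their backs; the gripper's body (76 mm by 85 mm) begins 54 mm behind the grasp point. The pads swing forward as they close: fully open they stand 13 mm farther back than shut.
Start: joints at [-1.271, 0.477, 0.022, 1.555, -0.011, 1.109, -0.083], TCP at [0.268, 0.62, 0.245] pointing down, gripper open.
Joint ranges: [-2.96, 2.96], [-0.34, 2.1], [-1.41, 1.46], [0.24, 2.44], [-1.37, 4.51], [0.17, 1.92], [-2.96, 2.96]. Speed limits (rad/s): [2.39, 2.39, 3.14, 3.14, 3.14, 3.14, 3.14].

### API

Orientations are given as a rotation vector (axis times angle).
In Python, from bench import r, eyes gives the robot as it stands.
- The arm moves only by the tool step_arm, never from a script. Its argument "rows" is a list of rows, each a list of 6 numbers: the shift along the world's x, y, z in units of 60 cm (1.0 is 60 cm), then the turn, a rotation vector about the world's x, y, z in units of pi rad (1.0 is pi rad). In form: [[x, y, z, rx, ry, rz], ...]. A call has 1 to 5 rows; each row is the pose to reach, as a shift and turn from the pose commanded when the call began, turning the shorter way round; what a row does not reach only later rows make up. A row lasts 1/12 s, in which the tool goes at most 41.7 mm and 7.16 degrees, less where a joint would pass 70% of its speed; a pose out of reach is approached as far as the arm can. A call with a number of a shift or a turn outside -1 to 1 is refused whole. A call with a gripper value outside its range is refused whole. "jaw" is the closure, from 0 (fully open) to 1 (shut), set as the call begins (left out, the last holds). The fingers move at their own pace and stop on an object; "squeeze" is the grip in N (left out, the last holds). Time passes only in rows, so rows that repeat a pose let the fingers close. It gives the time, the measured TCP pose, the force, the opening and the grip force at its end, in the units of the state.
- r.get_obs(): the state, without advancing time (a new reading comes with each control period).
- eyes.grab_frame(name): name is "scene" or "top" or "wrist"; returns the picture (480x640x3 uint8, red, green, blue); there is no depth.
- eyes.camera_info(name): a dict with "mtx" (3x3 intrinsics, pixels), "extrinsics" (4x4, takes a point from camera to world coordinates); the wrist camera has in their place "tool_from_camera" (4x4, takes a point from camera to tool coordinates, whose origin is the TCP and whose axes are the flange's). Camera axes: x right, y down, z forward; pixel columns grow to the right and rows downward; lengths in m; the calibration is good to about 2 mm. A picture is of the moment at which its call begins: read the wrist's pose just before it. camera_info takes no time and is no camera call.
- r.hand_in(): hands the job in; it is judged then, once.
The state is a dict: "clock": time; "joints": joint angles; "qvel": joint speeds; "tau": joint torques, N m; "tcp_pos": TCP position; "orientation": TCP orientation; "contact_force": force on the tool from outside, world axes, zero at the start; "moment": the same for the moment, N m; "grip_width": finger opening in m; "gripper_force": force on a finger pad.
Only numpy, scipy, OpenCV 4.12 (cv2) and the standard library are available. Lean on these libraries where they do the work, as an engineer would, in place of code of your own. Each camera call takes 0.05 s, during which the arm holds its last target. There are 200 camera calls.

## Working session

There is one attempt and no reset: what is moved stays moved. The work goes in short steps, Python scripts to look and compute and a tool call to move; the robot and the scene stay as the last step left them, time stands still between calls to the robot, and variables do not carry over. Pictures are saved under pics/ and viewed, at most 10 in all, crops included, and the job is handed in when it is done.

Besides the shell and the picture viewer there is one more tool, called after "Emit:" by a JSON object that holds its "fn" and its "kwargs". step_arm: Moves the arm, as the interface text tells. Shifts and turns lie within -1 to 1; 1 stands for 60 cm of shift or pi rad of turn. Its arguments: {"type":"object","properties":{"rows":{"type":"array"},"jaw":{"type":"number"},"squeeze":{"type":"number"}},"required":["rows"]}

```bash
mkdir -p pics; ls; python3 - <<'E'
from bench import r, eyes
import cv2
for n in("scene","top"):
    cv2.imwrite(f"pics/{n}0.png",eyes.grab_frame(n)[:,:,::-1])
    i=eyes.camera_info(n);print(n,i["mtx"],i["extrinsics"])
print(eyes.camera_info("wrist"));print(r.get_obs(),r.tips_ahead)
E
```

```text
pics
scene [[624.13532366   0.         327.49645799]
 [  0.         624.13532366 235.48213819]
 [  0.           0.           1.        ]] [[ 0.7665268  -0.46246557  0.44560325 -0.18372804]
 [-0.64213965 -0.54148576  0.54263233 -0.90879   ]
 [-0.00966095 -0.70208174 -0.71203082  1.25040428]
 [ 0.          0.          0.          1.        ]]
top [[485.68567861   0.         324.04242975]
 [  0.         485.68567861 233.90741101]
 [  0.           0.           1.        ]] [[-0.01871891 -0.99713019  0.07335519  0.46684309]
 [-0.9997844   0.0180083  -0.01033679 -0.0073367 ]
 [ 0.00898612 -0.07353287 -0.99725231  1.2550885 ]
 [ 0.          0.          0.          1.        ]]
{'mtx': array([[412.79809356,   0.        , 316.17425617],
       [  0.        , 412.79809356, 239.28933273],
       [  0.        ,   0.        ,   1.        ]]), 'tool_from_camera': array([[-1.56997503e-04, -9.54500088e-01, -2.98210592e-01,
         7.69585919e-02],
       [ 9.99999838e-01,  1.30553772e-05, -5.68252237e-04,
         8.70730371e-04],
       [ 5.46290062e-04, -2.98210633e-01,  9.54499932e-01,
        -1.28588717e-01],
       [ 0.00000000e+00,  0.00000000e+00,  0.00000000e+00,
         1.00000000e+00]])}
{'clock': 0.1, 'joints': array([-1.27108858,  0.47776342,  0.02238029,  1.55635856, -0.01151959,
        1.10933043, -0.08308116]), 'qvel': array([ 0.00144818, -0.00460881,  0.00077245, -0.00438842,  0.00018653,
        0.0010967 ,  0.00234367]), 'tau': array([ 4.32401212e-03, -5.97756243e+01,  1.61370177e+00, -2.81953382e+01,
        1.28669967e-02,  5.03908799e-03, -9.89369994e-06]), 'tcp_pos': array([0.26752105, 0.61915061, 0.24439031]), 'orientation': array([-6.36112719e-01, -3.07628781e+00,  2.69608065e-03]), 'contact_force': array([ 0.23586563, -0.32719707,  0.61914642]), 'moment': array([ 0.01529828, -0.02826106,  0.00312637]), 'gripper_force': 0.0, 'grip_width': 0.08517728616584065} 0.014
```

View pics/top0.png

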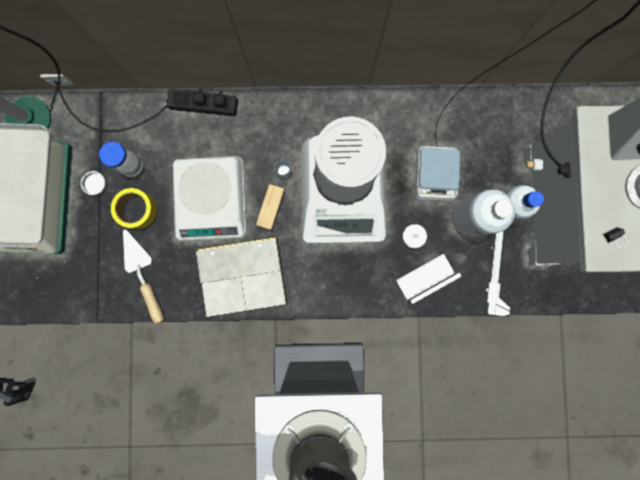

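View pics/scene0.png

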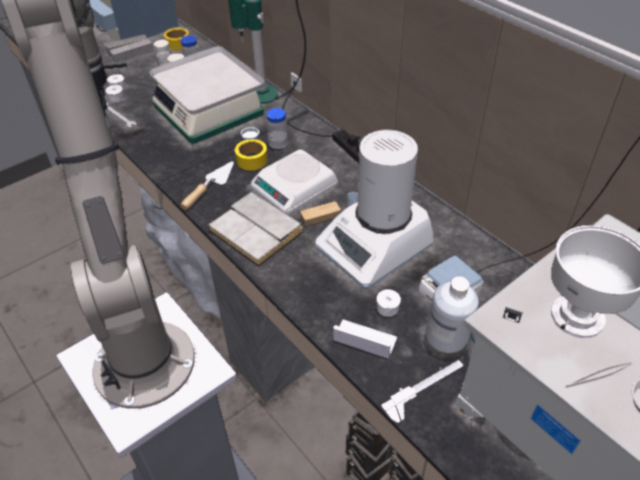

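The top view shows the strip near (428,278), with its leaf pointing away from the robot and the upstand's top edge running (410,300) to (460,273). The board is near (242,277) with the slate tail edge at about row 280, the tin at (414,236) and the caliper at (497,275). The scene view agrees.

```bash
cat > h.py <<'E'
import numpy as np, cv2
from bench import r, eyes
from scipy.spatial.transform import Rotation as R
def cam(n):
    i=eyes.camera_info(n)
    if n!="wrist": return i["mtx"],i["extrinsics"]
    o=r.get_obs(); T=np.eye(4); T[:3,:3]=R.from_rotvec(o["orientation"]).as_matrix(); T[:3,3]=o["tcp_pos"]
    return i["mtx"],T@i["tool_from_camera"]
def ray(K,E,uv,z):
    uv=np.atleast_2d(np.asarray(uv,float)); d=np.c_[uv,np.ones(len(uv))]@np.linalg.inv(K).T@E[:3,:3].T
    c=E[:3,3]; return c+d*((z-c[2])/d[:,2])[:,None]
def proj(K,E,p):
    q=(np.atleast_2d(p)-E[:3,3])@E[:3,:3]@K.T; return q[:,:2]/q[:,2:]
E
python3 - <<'E'
from h import *
K,E=cam("top"); im=cv2.imread("pics/top0.png"); g=cv2.cvtColor(im,cv2.COLOR_BGR2GRAY)
m=np.zeros_like(g); m[250:305,392:465]=(g[250:305,392:465]>170)*255
for c in cv2.findContours(m,cv2.RETR_EXTERNAL,cv2.CHAIN_APPROX_NONE)[0]:
    if cv2.contourArea(c)<20: continue
    b=cv2.boxPoints(cv2.minAreaRect(c)); z=.05 if cv2.contourArea(c)<350 else .003
    print(cv2.contourArea(c),b.round(1).tolist(),ray(K,E,b,z)[:,:2].round(4).tolist(),ray(K,E,b.mean(0),z).round(4))
m=np.zeros_like(g); m[230:322,190:292]=(g[230:322,190:292]>110)*255
m=cv2.morphologyEx(m,cv2.MORPH_OPEN,np.ones((5,5)))
c=max(cv2.findContours(m,cv2.RETR_EXTERNAL,cv2.CHAIN_APPROX_NONE)[0],key=cv2.contourArea)
b=cv2.boxPoints(cv2.minAreaRect(c)); print(cv2.contourArea(c),b.round(1).tolist(),ray(K,E,b,.03).round(4).tolist(),ray(K,E,b.mean(0),.03))
a=cv2.resize(im[225:325,185:295],None,fx=5,fy=5,interpolation=cv2.INTER_CUBIC)
cv2.imwrite("pics/b.png",a)
E
```

```text
195.0 [[409.79998779296875, 299.79998779296875], [459.0, 272.1000061035156], [461.1000061035156, 275.8999938964844], [411.8999938964844, 303.6000061035156]] [[0.3886, -0.2283], [0.4544, -0.3526], [0.4449, -0.3575], [0.3792, -0.2332]] [[ 0.4167 -0.2927  0.05  ]]
1159.0 [[395.6000061035156, 280.0], [443.1000061035156, 253.10000610351562], [454.29998779296875, 272.79998779296875], [406.79998779296875, 299.70001220703125]] [[0.4368, -0.2021], [0.5037, -0.327], [0.4526, -0.3539], [0.3861, -0.2292]] [[ 0.4447 -0.2779  0.003 ]]
5438.0 [[194.39999389648438, 248.60000610351562], [275.0, 235.8000030517578], [285.79998779296875, 304.20001220703125], [205.10000610351562, 316.8999938964844]] [[0.5258, 0.3071, 0.03], [0.5543, 0.1039, 0.03], [0.3825, 0.0788, 0.03], [0.3549, 0.2802, 0.03]] [[0.45391374 0.19260615 0.03      ]]
```

View pics/b.png

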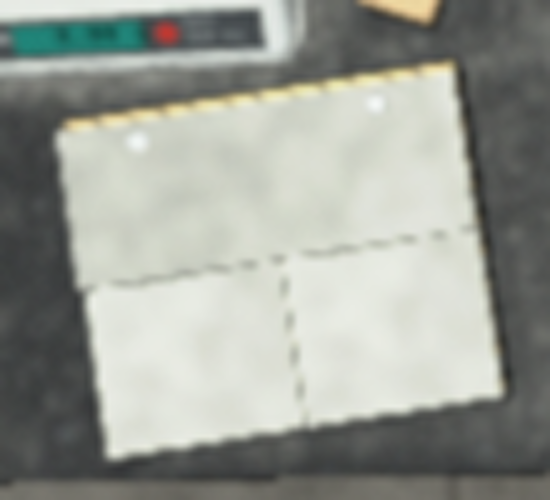

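Emit:
{"fn": "step_arm", "kwargs": {"rows": [[0.2,-0.267,0,0,0,-0.072],[0.2,-0.267,0,0,0,-0.072],[0.2,-0.267,0,0,0,-0.072],[0.2,-0.267,0,0,0,-0.072],[0.2,-0.267,0,0,0,-0.072]], "jaw": 0.4, "squeeze": 40}}

```text
clock: 0.52
tcp_pos: [0.3896, 0.4561, 0.245]
orientation: [0.982, 2.983, -0.002]
contact_force: [0.3, -0.3, 0.6]
grip_width: 0.0511
gripper_force: 0.0
```

Emit:
{"fn": "step_arm", "kwargs": {"rows": [[0.07,-0.317,0,0,0,-0.072],[0.07,-0.317,0,0,0,-0.072],[0.07,-0.317,0,0,0,-0.072],[0.07,-0.317,0,0,0,-0.072],[0.07,-0.317,0,0,0,-0.072]]}}

```text
clock: 0.93
tcp_pos: [0.4301, 0.2647, 0.245]
orientation: [1.315, 2.853, -0.002]
contact_force: [0.4, 0.2, 0.4]
grip_width: 0.0512
gripper_force: 0.0
```

Emit:
{"fn": "step_arm", "kwargs": {"rows": [[0.05,-0.33,0,0,0,-0.07],[0.05,-0.33,0,0,0,-0.07],[0.05,-0.33,0,0,0,-0.07],[0.05,-0.33,0,0,0,-0.07],[0.05,-0.33,0,0,0,-0.07]]}}

```text
clock: 1.35
tcp_pos: [0.4593, 0.068, 0.2453]
orientation: [-1.618, -2.693, 0.001]
contact_force: [1.2, 0.7, -0.7]
grip_width: 0.0513
gripper_force: 0.0
```

Emit:
{"fn": "step_arm", "kwargs": {"rows": [[0,-0.33,0,0,0,0],[0,-0.33,0,0,0,0],[0,-0.33,0,0,0,0],[0,-0.33,0,0,0,0],[0,-0.33,0,0,0,0]]}}

```text
clock: 1.77
tcp_pos: [0.4587, -0.1302, 0.2454]
orientation: [1.618, 2.692, -0.0]
contact_force: [0.4, -0.5, -0.2]
grip_width: 0.051
gripper_force: 0.0
```

Emit:
{"fn": "step_arm", "kwargs": {"rows": [[-0.07,-0.26,-0.12,0,0,0],[-0.07,-0.26,-0.12,0,0,0],[-0.07,-0.26,-0.12,0,0,0],[-0.07,-0.26,-0.12,0,0,0],[-0.07,-0.26,-0.12,0,0,0]]}}

```text
clock: 2.18
tcp_pos: [0.4137, -0.2879, 0.1714]
orientation: [-1.624, -2.687, 0.005]
contact_force: [-1.1, 1.0, -0.3]
grip_width: 0.0512
gripper_force: 0.0
```

```bash
python3 - <<'E'
from h import *
K,E=cam("wrist");o=r.get_obs(); np.savez("w1.npz",K=K,E=E)
cv2.imwrite("pics/w1.png",eyes.grab_frame("wrist")[:,:,::-1])
print(o["tcp_pos"],R.from_rotvec(o["orientation"]).as_matrix()[:,1],o["joints"].round(2))
x=np.array([.884,.468,0]);y=np.array([-.468,.884,0]);c=np.array([.417,-.2927,0])
P=[c+.07*s*y+[0,0,.05] for s in(1,-1)]+[c+.07*s*y+.06*x+[0,0,.003] for s in (1,-1)]
print(proj(K,E,np.array(P)).round(1))
E
```

```text
[ 0.41368254 -0.28787591  0.17137144] [ 0.88530115  0.46500101 -0.00399219] [-0.03  0.33  0.62  2.06 -0.25  0.83  1.23]
[[317.6 133.6]
 [318.1 343.2]
 [404.  129.7]
 [393.5 311.4]]
```

View pics/w1.png

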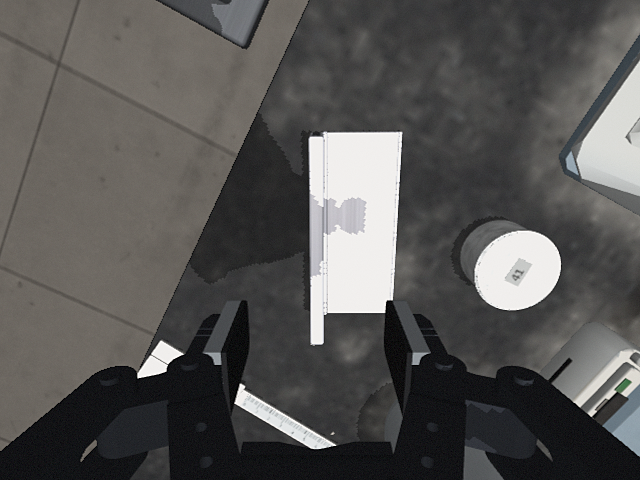

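The wrist view shows the upstand's top at u≈317 from v=137 to 345, matching the prediction to a pixel. The tin is well clear, so I can descend.

Emit:
{"fn": "step_arm", "kwargs": {"rows": [[0.005,-0.007,-0.06,0,0,0],[0.005,-0.007,-0.12,0,0,0],[0.005,-0.007,-0.14,0,0,0],[0.005,-0.007,-0.14,0,0,0],[0.005,-0.007,-0.14,0,0,0]]}}

```text
clock: 2.65
tcp_pos: [0.4207, -0.2866, 0.0896]
orientation: [-1.614, -2.694, 0.0]
contact_force: [-0.5, -0.5, 1.0]
grip_width: 0.0517
gripper_force: 0.0
```

Emit:
{"fn": "step_arm", "kwargs": {"rows": [[-0.0065,-0.01,0,0,0,0.001],[-0.0065,-0.01,-0.05,0,0,0.001],[-0.0065,-0.01,-0.09,0,0,0.001],[-0.0065,-0.01,-0.106,0,0,0.001],[-0.0065,-0.01,-0.106,0,0,0.001]]}}

```text
clock: 3.07
tcp_pos: [0.4164, -0.2929, 0.0255]
orientation: [-1.61, -2.696, -0.0]
contact_force: [0.4, -0.2, 0.9]
grip_width: 0.0509
gripper_force: 0.0
```

Emit:
{"fn": "step_arm", "kwargs": {"rows": [[0,0,0,0,0,0],[0,0,0,0,0,0],[0,0,0,0,0,0],[0,0,0,0,0,0],[0,0,0,0,0,0]], "jaw": 1, "squeeze": 60}}

```text
clock: 3.48
tcp_pos: [0.4177, -0.2936, 0.0271]
orientation: [1.61, 2.695, 0.001]
contact_force: [-0.9, 0.0, 6.7]
grip_width: 0.0086
gripper_force: 59.2
```

Emit:
{"fn": "step_arm", "kwargs": {"rows": [[0,0,0,0,0,0],[0,0,0,0,0,0],[0,0,0,0,0,0],[0,0,0,0,0,0],[0,0,0,0,0,0]]}}

```text
clock: 3.9
tcp_pos: [0.4176, -0.2935, 0.0271]
orientation: [1.61, 2.695, 0.001]
contact_force: [-1.2, 0.6, 6.7]
grip_width: 0.0081
gripper_force: 59.2
```

```bash
python3 - <<'E'
from h import *
K,E=cam("top")
f=lambda p:(np.array(p)+.5)/5-.5+[185,225]
fl,fr=ray(K,E,f([[107,460],[504,395]]),.026); tl,tr=ray(K,E,f([[80,290],[475,230]]),.038); jt,jb=ray(K,E,f([[284,258],[305,428]]),[.026]*2 and .026)
hl,hr=ray(K,E,f([[58,130],[455,65]]),.038)
for n,a,b in(("front",fl,fr),("tail",tl,tr),("head",hl,hr)):
    d=a-b; print(n,np.linalg.norm(d),np.arctan2(-d[0],d[1]),(a+b)/2)
d=jt-jb;print("joint",np.arctan2(d[1],d[0]),jt,jb)
E
```

```text
front 0.2008238291915164 0.1419781443670959 [0.3694739  0.17955918 0.026     ]
tail 0.19850197712919823 0.1318547029649776 [0.45347514 0.1911097  0.038     ]
head 0.20081455337173362 0.1448185374396065 [0.53478488 0.20111295 0.038     ]
joint 0.11673878264184741 [0.45426359 0.18995493 0.026     ] [0.36920628 0.17998009 0.026     ]
```

Emit:
{"fn": "step_arm", "kwargs": {"rows": [[0,0,0.06,0,0,0],[0,0,0.12,0,0,0],[0,0,0.18,0,0,0],[0,0,0.18,0,0,0],[0,0,0.18,0,0,0]]}}

```text
clock: 4.32
tcp_pos: [0.4182, -0.2935, 0.1361]
orientation: [1.608, 2.693, 0.002]
contact_force: [-0.1, -0.0, -1.3]
grip_width: 0.0082
gripper_force: 59.1
```

Emit:
{"fn": "step_arm", "kwargs": {"rows": [[0.04,0.32,0.03,0,0,-0.04],[0.04,0.32,0.03,0,0,-0.04],[0.04,0.32,0.03,0,0,-0.04],[0.04,0.32,0.03,0,0,-0.04],[0.04,0.32,0.03,0,0,-0.04]]}}

```text
clock: 4.73
tcp_pos: [0.4398, -0.0974, 0.1509]
orientation: [-1.773, -2.591, 0.001]
contact_force: [0.2, -0.8, -0.8]
grip_width: 0.0086
gripper_force: 58.9
```

Emit:
{"fn": "step_arm", "kwargs": {"rows": [[-0.017,0.245,0,0,0,-0.04],[-0.017,0.245,0,0,0,-0.04],[-0.017,0.245,0,0,0,-0.04],[-0.017,0.245,0,0,0,-0.04],[-0.017,0.245,0,0,0,-0.04]]}}

```text
clock: 5.15
tcp_pos: [0.4293, 0.0523, 0.1507]
orientation: [-1.923, -2.481, 0.001]
contact_force: [-0.0, 0.4, -1.8]
grip_width: 0.0082
gripper_force: 58.9
```

Emit:
{"fn": "step_arm", "kwargs": {"rows": [[-0.07,0.22,-0.06,0,0,-0.034],[-0.07,0.22,-0.06,0,0,-0.034],[-0.07,0.22,-0.06,0,0,-0.034],[-0.07,0.22,-0.06,0,0,-0.034],[-0.07,0.22,-0.06,0,0,-0.034]]}}

```text
clock: 5.57
tcp_pos: [0.3861, 0.1813, 0.114]
orientation: [-2.056, -2.373, 0.005]
contact_force: [0.3, 0.1, -0.6]
grip_width: 0.0083
gripper_force: 58.8
```

Emit:
{"fn": "step_arm", "kwargs": {"rows": [[0,0,0,0,0,0],[0,0,0,0,0,0],[0,0,0,0,0,0]]}}

```text
clock: 5.82
tcp_pos: [0.3889, 0.1765, 0.1157]
orientation: [2.069, 2.364, -0.001]
contact_force: [0.8, 0.4, -1.0]
grip_width: 0.0084
gripper_force: 58.8
```

```bash
python3 - <<'E'
from h import *
K,E=cam("wrist");o=r.get_obs(); np.savez("w2.npz",K=K,E=E)
cv2.imwrite("pics/w2.png",eyes.grab_frame("wrist")[:,:,::-1])
M=R.from_rotvec(o["orientation"]).as_matrix()
print(o["tcp_pos"],M.round(4),o["joints"].round(2))
E
```

```text
[0.38890464 0.17650083 0.11569202] [[-1.327e-01  9.912e-01 -1.000e-04]
 [ 9.912e-01  1.327e-01 -5.000e-04]
 [-5.000e-04 -2.000e-04 -1.000e+00]] [-1.05  0.3   0.56  2.27 -0.27  0.63 -0.16]
```

View pics/w2.png

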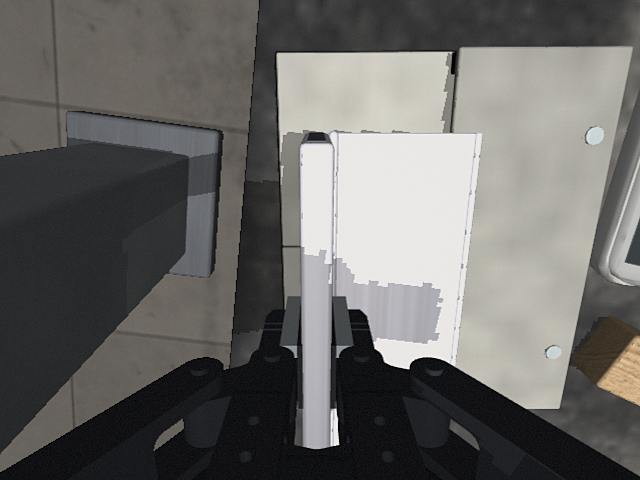

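The wrist view shows the strip held square above the lower slates. Its leaf corner is at (481,133). The slate's tail-left corner is at (456,48) and its head corners are at (631,46) and (560,408). The front-left corner of the lower slates is at (276,53).

```bash
python3 - <<'E'
from h import *
d=np.load("w2.npz");K,E=d["K"],d["E"]
hl,hr,tl=ray(K,E,[[631,46],[560,408],[457,48]],.038); fl=ray(K,E,[[276,53]],.026)[0]
print("head",np.linalg.norm(hl-hr),hl,hr,"tl",tl,"fl",fl)
v=hl-hr;print("yaw head",np.arctan2(-v[0],v[1]),"left side yaw",np.arctan2(*(hl-tl)[[1,0]]),np.linalg.norm(hl-tl))
tcp=np.array([.3889,.1765]);
for yaw in(.135,):
    x=np.array([np.cos(yaw),np.sin(yaw)]);y=np.array([-x[1],x[0]])
    print("board origin from: head",(hl+hr)[:2]/2-.08*x,"tl",tl[:2]-.1*y,"fl",fl[:2]+.085*x-.099*y)
    for z in(.0887,.0917):
        p=ray(K,E,[[481,133]],z)[0][:2]; print("strip corner rel TCP",(p-tcp)@x,(p-tcp)@y)
    p=ray(K,E,[[301,141],[333,141]],.1387)[:,:2]; print("upstand",(p-tcp)@x,(p-tcp)@y)
E
```

```text
head 0.19860923653774307 [0.51710122 0.29980357 0.038     ] [0.54607953 0.10331976 0.038     ] tl [0.43859546 0.28847063 0.038     ] fl [0.35554087 0.2767164  0.026     ]
yaw head 0.14642888591504544 left side yaw 0.14336754090806783 0.07931954244450734
board origin from: head [0.45231827 0.19079444] tl [0.45205449 0.1893805 ] fl [0.45309193 0.19005734]
strip corner rel TCP 0.060108851109116845 0.06922300678397073
strip corner rel TCP 0.05894947791541141 0.06938090997248246
upstand [-0.00385877  0.00411993] [0.07001252 0.06999614]
```

Emit:
{"fn": "step_arm", "kwargs": {"rows": [[-0.003,0.007,0,0,0,0.003],[-0.003,0.007,-0.03,0,0,0.003],[-0.003,0.007,-0.06,0,0,0.003],[-0.003,0.007,-0.085,0,0,0.003],[-0.003,0.007,-0.085,0,0,0.003]]}}

```text
clock: 6.28
tcp_pos: [0.3856, 0.1812, 0.063]
orientation: [-2.055, -2.376, 0.006]
contact_force: [-0.7, -0.3, -1.6]
grip_width: 0.0084
gripper_force: 58.8
```

Emit:
{"fn": "step_arm", "kwargs": {"rows": [[0,0,0,0,0,0],[0,0,0,0,0,0]]}}

```text
clock: 6.45
tcp_pos: [0.3873, 0.1822, 0.0654]
orientation: [2.055, 2.376, 0.001]
contact_force: [-0.0, -0.1, -0.8]
grip_width: 0.0081
gripper_force: 58.8
```

Emit:
{"fn": "step_arm", "kwargs": {"rows": [[0,-0.002,-0.008,0,0,0],[0,-0.002,-0.016,0,0,0],[0,-0.002,-0.021,0,0,0],[0,-0.002,-0.021,0,0,0],[0,-0.002,-0.021,0,0,0]]}}

```text
clock: 6.87
tcp_pos: [0.3871, 0.1813, 0.0529]
orientation: [-2.054, -2.376, -0.002]
contact_force: [-4.3, -1.3, 15.1]
grip_width: 0.0085
gripper_force: 61.6
```

Emit:
{"fn": "step_arm", "kwargs": {"rows": [[0,0,0.002,0,0,0],[0,0,0.002,0,0,0],[0,0,0.002,0,0,0],[0,0,0.002,0,0,0]]}}

```text
clock: 7.2
tcp_pos: [0.3867, 0.181, 0.0532]
orientation: [-2.054, -2.377, 0.0]
contact_force: [-1.0, -0.3, -1.1]
grip_width: 0.0082
gripper_force: 59.1
```

```bash
python3 - <<'E'
from h import *
K,E=cam("wrist");o=r.get_obs(); np.savez("w3.npz",K=K,E=E)
cv2.imwrite("pics/w3.png",eyes.grab_frame("wrist")[:,:,::-1]); print(o["tcp_pos"],o["contact_force"],o["moment"])
E
```

```text
[0.38670402 0.18104258 0.05317314] [-1.03634341 -0.32083196 -1.11870239] [ 0.02072832  0.09216275 -0.04516361]
```

View pics/w3.png

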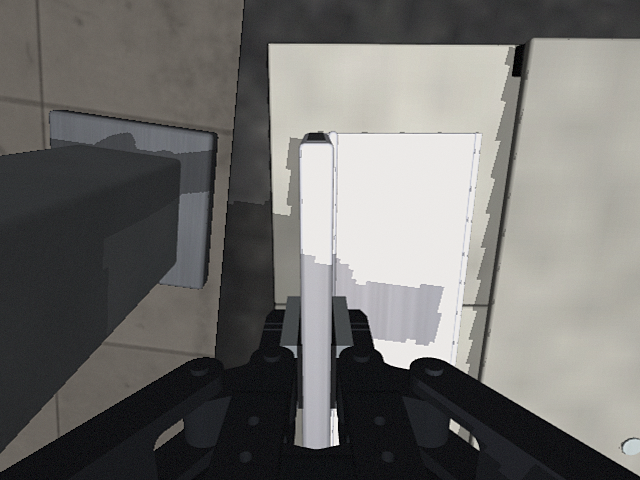

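```bash
python3 - <<'E'
from h import *
d=np.load("w3.npz");K,E=d["K"],d["E"]
a,b=ray(K,E,[[529,39],[486,375]],.038); s=ray(K,E,[[481,133]],.029)[0]; f,j1=ray(K,E,[[268,44],[275,303]],.026)
v=a-b; yaw=np.arctan2(-v[0],v[1]); v2=f-j1; print("yaw tail",yaw,"front",np.arctan2(-v2[0],v2[1]),a,f)
x=np.array([np.cos(.143),np.sin(.143)]);y=np.array([-x[1],x[0]])
print("corner x rel tail",(s-a)[:2]@x,"rel front",(s-f)[:2]@x-.085,"y from left end slate",(a-s)[:2]@y-.1+.07,(f-s)[:2]@y-.099+.07)
j=ray(K,E,[[475,305]],.026)[0];print("joint y rel tcp",(j[:2]-[.3867,.181])@y)
E
```

```text
yaw tail 0.15840883094181252 front 0.1397873926462886 [0.4388829  0.28854957 0.038     ] [0.35573137 0.2766389  0.026     ]
corner x rel tail -0.008216043876793581 rel front -0.009215822611112715 y from left end slate -0.0006514180789939372 0.0004096713132381302
joint y rel tcp 0.00013992014945196863
```

Emit:
{"fn": "step_arm", "kwargs": {"rows": [[0.007,0.001,-0.0005,0,0,0],[0.014,0.002,-0.0005,0,0,0],[0.021,0.003,-0.0005,0,0,0],[0.03,0.0043,-0.0005,0,0,0],[0.03,0.0043,-0.0005,0,0,0]]}}

```text
clock: 7.67
tcp_pos: [0.3969, 0.1822, 0.053]
orientation: [-2.046, -2.369, 0.019]
contact_force: [-23.8, -2.9, 36.4]
grip_width: 0.0083
gripper_force: 64.0
```

Emit:
{"fn": "step_arm", "kwargs": {"rows": [[0,0,0,0,0,0],[0,0,0,0,0,0],[0,0,0,0,0,0]]}}

```text
clock: 7.92
tcp_pos: [0.4043, 0.1836, 0.053]
orientation: [-2.054, -2.377, 0.0]
contact_force: [0.2, -0.3, -1.3]
grip_width: 0.0087
gripper_force: 59.1
```

Emit:
{"fn": "step_arm", "kwargs": {"rows": [[0.003,0.0004,0.001,0,0,0],[0.006,0.0009,0.001,0,0,0],[0.009,0.0013,0.001,0,0,0],[0.012,0.0017,0.001,0,0,0],[0.015,0.0021,0.001,0,0,0]]}}

```text
clock: 8.33
tcp_pos: [0.4142, 0.1849, 0.0535]
orientation: [2.054, 2.376, 0.0]
contact_force: [0.4, -0.3, -1.1]
grip_width: 0.0082
gripper_force: 59.1
```

Emit:
{"fn": "step_arm", "kwargs": {"rows": [[0.003,0.0004,0,0,0,0],[0.006,0.0009,0,0,0,0],[0.009,0.0013,0,0,0,0],[0.012,0.0017,0,0,0,0],[0.012,0.0017,0,0,0,0]]}}

```text
clock: 8.75
tcp_pos: [0.4215, 0.186, 0.0536]
orientation: [2.054, 2.376, 0.001]
contact_force: [0.3, 0.1, -1.1]
grip_width: 0.0082
gripper_force: 59.1
```

Emit:
{"fn": "step_arm", "kwargs": {"rows": [[0,0,0,0,0,0],[0,0,0,0,0,0]]}}

```text
clock: 8.92
tcp_pos: [0.4209, 0.1859, 0.0536]
orientation: [-2.055, -2.377, 0.0]
contact_force: [0.2, -0.6, -0.9]
grip_width: 0.0081
gripper_force: 59.1
```

Emit:
{"fn": "step_arm", "kwargs": {"rows": [[0.001,0.0001,0,0,0,0],[0.002,0.0003,0,0,0,0],[0.003,0.0004,0,0,0,0],[0.003,0.0004,0,0,0,0],[0.003,0.0004,0,0,0,0]]}}

```text
clock: 9.33
tcp_pos: [0.4229, 0.1862, 0.0536]
orientation: [2.055, 2.377, 0.0]
contact_force: [0.2, -0.2, -0.8]
grip_width: 0.0082
gripper_force: 59.1
```

Emit:
{"fn": "step_arm", "kwargs": {"rows": [[0.001,0.0001,0,0,0,0],[0.002,0.0003,0,0,0,0],[0.002,0.0003,0,0,0,0],[0.002,0.0003,0,0,0,0]]}}

```text
clock: 9.67
tcp_pos: [0.4236, 0.1863, 0.0535]
orientation: [-2.054, -2.376, 0.001]
contact_force: [-1.9, 0.4, -1.5]
grip_width: 0.0082
gripper_force: 59.3
```

The x force rises and the advance stops, so the leaf is on the batten. Now I press down.

Emit:
{"fn": "step_arm", "kwargs": {"rows": [[0,0,-0.001,0,0,0],[0,0,-0.0015,0,0,0],[0,0,-0.0015,0,0,0],[0,0,-0.0015,0,0,0],[0,0,-0.0015,0,0,0]]}}

```text
clock: 10.08
tcp_pos: [0.4237, 0.1862, 0.0528]
orientation: [-2.054, -2.376, 0.001]
contact_force: [-3.4, -1.0, 6.2]
grip_width: 0.0084
gripper_force: 60.1
```

Emit:
{"fn": "step_arm", "kwargs": {"rows": [[0,0,-0.0005,0,0,0],[0,0,-0.0005,0,0,0],[0,0,-0.0005,0,0,0],[0,0,-0.0005,0,0,0]]}}

```text
clock: 10.42
tcp_pos: [0.4236, 0.1862, 0.0528]
orientation: [-2.054, -2.376, 0.001]
contact_force: [-4.9, -1.5, 10.4]
grip_width: 0.0084
gripper_force: 61.1
```

Emit:
{"fn": "step_arm", "kwargs": {"rows": [[0,0,0,0,0,0],[0,0,0,0,0,0],[0,0,0,0,0,0],[0,0,0,0,0,0],[0,0,0,0,0,0]]}}

```text
clock: 10.83
tcp_pos: [0.4236, 0.1862, 0.0528]
orientation: [-2.054, -2.376, 0.001]
contact_force: [-4.8, -0.5, 10.3]
grip_width: 0.0083
gripper_force: 61.1
```

```bash
python3 - <<'E'
from h import *
K,E=cam("wrist");o=r.get_obs(); np.savez("w4.npz",K=K,E=E)
cv2.imwrite("pics/w4.png",eyes.grab_frame("wrist")[:,:,::-1]); print(o["tcp_pos"],o["contact_force"],o["moment"],R.from_rotvec(o["orientation"]).as_matrix()[:,2])
x=np.array([.9898,.1425]);print((o["tcp_pos"][:2]-[.4525,.19])@x)
E
```

```text
[0.42363848 0.18623336 0.05279185] [-4.7597529  -0.48904984 10.3093344 ] [-0.23698695  1.11185423 -0.05253075] [-9.07923728e-04  3.14323505e-04 -9.99999538e-01]
-0.029103883351595503
```

View pics/w4.png

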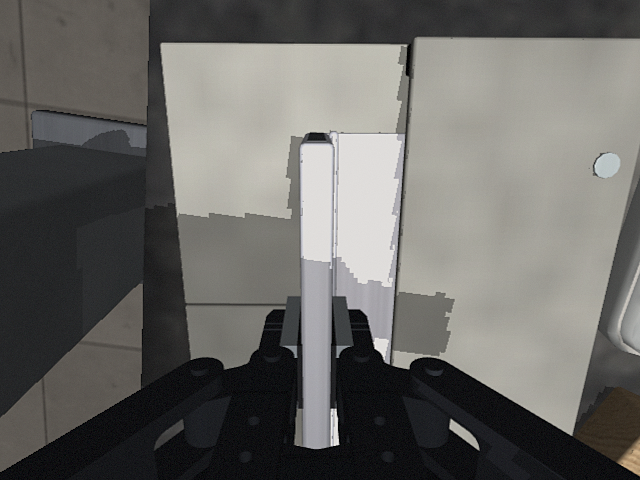

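The leaf is about half under the slate, with the tail edge running at u≈400–410. The slate is lying down, the strip is square, and the arm is steady at about 10 N.

```bash
python3 -c "
from bench import r
print(r.hand_in())"
```

```text
the job is handed in; nothing more can be done
None
```

I handed the job in at about 11 s with the strip tucked home against the batten, centred and square by my measurements, gripped at about 60 N and pressed down with about 10 N. The slate looked undisturbed in the last picture and I kept clear of the bystanders; the hand-in returned no verdict.

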